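# Fetch the remote from the media cabinet door

### The job

Swing the door of the little walnut cabinet wide open by its brass handle, slide the black remote in its orange cradle on the inside of the door back against the sprung stop until it is clear of the hood, lift it out, and lay it gently, flat and face up, on the floor of the brass tray beside the white remote. Set it down, do not drop it; leave the door standing wide open, and leave the tray, the white remote and the mug where they are.

Things in the scene. Friction and masses are not known exactly. Their poses are not given: they have to be found in the camera images.
- cabinet: Fixed walnut cabinet, 270 wide (its y), 240 deep (its x), 240 high, on the table; roofed, closed on all sides but the front. Origin: middle of the carcass's lower front edge, at table height; its x axis points from the front into the cabinet, z up. The door panel stands on its -x side.
- door (a joint): Angle of the cabinet door, rad: 0 closed, 1.57 at a right angle, stop at 1.9. Upright hinge on the cabinet's +y side; the free edge swings out to the cabinet's -x (clockwise from above). Stiff by friction (0.8 N m), no spring or catch: it stays where it is left. Panel 14 thick, 270 wide, from 14 to 238 above the table.
- door_hinge (a point): Point on the door's hinge axis, 208 above the table. Its axes turn with the door: -y runs along the panel from the hinge to the free edge, +x is the normal of the inner side, z up (equal to the cabinet's axes when closed).
- door_handle (a point): Grip point on the brass handle, 208 above the table: an upright round bar, 12 diameter, on the outer face near the free edge, heights 112 to 236, axis 45 off the face; two 9 mm posts join it to the door at heights 132 and 180. In the hinge's frame: 52 along -x, 240 along -y. Axes as door_hinge.
- cradle (a point): Bed of the orange cradle inside the door, at the remote's starting underside centre: 155 above table, 65 from inner face, 145 from hinge. Axes as door_hinge. Bed slopes 35 deg: its normal leans from vertical to +x; upper edge by the door. Two end supports, bed 8 thick, side rims 12 high, 3 clearance; from 30 (free-edge side) to 52 (hinge side) it is open at both sides and beneath, for fingers.
- remote: Black remote control, 140 long (its x), 48 wide (its y), 24 thick (its z), about 0.16 kg. Origin: centre of its underside; z points out of its button face. Lies loose in the cradle, out of sight while the door is closed; +x along the door to its free edge.
- tray: Loose round brass tray, 310 across, 24 high, about 1.4 kg. Origin: centre of its underside. Flat floor 4 thick, 280 across; z up.
- white_remote: White remote, 140 long (its x), 36 wide (its y), 14 thick; origin: centre of its underside. Lies on the tray's floor, off to one side (its centre about 75 from the tray's centre). Leave it there.
- mug: White mug, 76 across, 90 high, handle at its +y, on a round woven coaster 110 across, 6 thick; origin: centre of its underside. Leave it standing.
- spring_stop (a point): Middle of the pressing face of the black sprung stop at the cradle's hinge end, 1.5 from the remote's end, 18 high above the bed. It gives way along the door towards the hinge, 32 mm at most: 2 N to start, 5.2 N fully back (plus rubbing on the bed), then hard; it springs back when freed. Axes as door_hinge.
- hood (a point): Middle of the mouth edge of the fixed orange hood at the cradle's free-edge end. The remote's last 24 mm are tucked under it (2 mm gap), so it cannot be lifted straight out or tipped: first slide it along the door towards the hinge, against the sprung stop, by 27 to 33 mm, hold it there, then lift it square to the bed. Axes as door_hinge.

How it is judged:
On the way, in this order (a step that is already met when the one before it is completed fails the run):
1. the door is swung wide open (value of joint door above 1.2 rad), for 0.2 s.
2. the remote is held clear of its cradle, the door still open (distance between remote and cradle above 0.07 m and contact force between the fingers and remote above 1 N and value of joint door above 1 rad), for 0.1 s.
At the end, for the whole second after the job is handed in: The black remote lies at rest, flat (within 0.1 rad) and face up, on the tray's floor (underside less than 9 mm above the tray's underside), its centre within 85 mm of the tray's centre; the door stands open by more than 1.0 rad (horizontal distance between remote and tray below 0.085 m and z of remote in the frame of tray between 0 and 0.009 m and angle between remote's own z axis and vertical below 0.1 rad and linear speed of each of remote, tray below 0.03 m/s and value of joint door above 1 rad); the robot touches nothing.
It fails at once if the remote is dropped or flung (over 0.6 m/s without the fingers on it) (linear speed of remote above 0.6 m/s and contact force between the fingers and remote below 0.1 N).
It fails at once if the mug is shifted by 30 mm or tipped (distance of mug from where it was at the start of the episode above 0.03 m or angle between mug's own z axis and vertical above 0.4 rad).
It fails at once if the tray is shifted by 40 mm (distance of tray from where it was at the start of the episode above 0.04 m).
It fails at once if the white remote is shifted by 40 mm (distance of white_remote from where it was at the start of the episode above 0.04 m).
It also fails if it takes over 62 s, if anything falls off the work surface, if the arm or the gripper's body presses on something with over 40 N, if the wrist force passes 120 N, or if a joint passes its speed limit or range.

### The arm

A 7-joint arm with a two-finger parallel gripper is mounted at the origin on the work surface. World frame = base frame: x ahead of the robot, y to its left, z up, the work surface at z = 0. Lengths are in m, angles in rad, forces in N, time in s.
With the tool pointing down it reaches from about 0.425 to 0.825 m from the base axis. Payload 3.6 kg.
Tool frame: the origin (TCP) lies at the very end of the fingers, on their centre line; the grasp point (between the pads) lies 19 mm behind it; z points along the fingers, y is the line along which they close (so a half turn about z gives the same grasp; the last joint's range is limited). The gripper opens to 85 mm and grips with 20 to 120 N. Pads are 22 mm wide; open, the fingers measure 114 mm over their backs; the gripper's body (76 mm by 85 mm) begins 54 mm behind the grasp point. The pads swing forward as they close: fully open they stand 13 mm farther back than shut.
Start: joints at [1.25, 0.615, -0.013, 1.423, 0.008, 1.103, -0.04], TCP at [0.188, -0.622, 0.231] pointing down, gripper open.
Joint ranges: [-3.12, 3.12], [-0.3, 2.06], [-1.34, 1.32], [0.26, 2.42], [-1.36, 4.5], [0.01, 1.98], [-2.84, 2.84]. Speed limits (rad/s): [2.79, 2.79, 3.14, 3.14, 3.14, 3.14, 3.14].

### API

Orientations are given as a unit quaternion [x, y, z, w].
In Python, from station import arm, imaging, finish_job gives the robot as it stands. Calls block until the motion is done:
- arm.movep(position, orientation): joint-space move of the TCP to a pose.
- arm.line_to(position, velocity=0.15, ori=None): straight line of the TCP; ori=None keeps the orientation; velocity is the mean speed in m/s.
- arm.move_j(angles): joint-space move.
- arm.move_gripper(opening, effort=None): opening from 0.0 (shut) to 1.0 (fully open); effort is the grip in N (None keeps the last); returns when the fingers have stopped.
- arm.pause(seconds).
- arm.ik(position, orientation): joint angles nearest the present ones, or None.
- imaging.snapshot(name): name is "scene" or "top"; returns the picture (480x640x3 uint8, blue, green, red); there is no depth.
- imaging.camera_info(name): a dict with "fx", "fy", "cx", "cy" (pixels), "dist_coeffs" ([k1, k2, p1, p2, k3] as OpenCV has them; the pictures are not rectified), "R" (3x3) and "t" (3): a world point X has camera coordinates R X + t. Camera axes: x right, y down, z forward; pixel columns grow to the right and rows downward; lengths in m; the calibration is good to about 2 mm. A picture is of the moment at which its call begins. camera_info takes no time and is no camera call.
A pose or a line that the arm cannot do raises arm.MotionError and nothing moves.
- finish_job(): hands the job in; it is judged then, once.
Trained networks look in the newest picture that a camera, given by its name, has taken for a name from the list of things; names that differ only in an ending like _2 or _b are one class to them, and where a whole thing is asked for, a point or a joint stands for the part that bears it (a point fixed in the world has none). Each returns a list of dicts, best first, with "confidence" (0 to 1); they miss things now and then, are a little off and sometimes report something else, mostly with a low value. They report only what shows in the picture. A call takes as long as a camera call.
- imaging.trace(camera, thing): "mask" (480x640 bool, what is visible of it) and "box" ([left, top, right, bottom] in pixels, round what is visible of it).
- imaging.mark_of(camera, thing): "point" ([column, row] in pixels: a listed point, or the origin of a listed thing).
Readings, each from a call of its own:
- arm.get_time(): time.
- arm.get_joint_positions(): joint angles.
- arm.get_dq(): joint speeds.
- arm.get_effort(): joint torques, N m.
- arm.get_tool_pos(): TCP position.
- arm.get_eef_rot(): TCP orientation.
- arm.get_ft_force(): force on the tool from outside, world axes, zero at the start.
- arm.get_wrist_torque(): the same for the moment, N m.
- arm.get_opening(): opening from 0.0 (shut) to 1.0 (fully open).
- arm.get_finger_force(): force on a finger pad.
Only numpy, scipy, OpenCV 4.12 (cv2) and the standard library are available. Lean on these libraries where they do the work, as an engineer would, in place of code of your own. Each camera call takes 0.05 s, during which the arm holds its last target. There are 200 camera calls.

## Working session

There is one attempt and no reset: what is moved stays moved. The work goes in short steps, each a Python script; the robot and the scene stay as the last script left them, time stands still between calls to the robot, and variables do not carry over. Pictures are saved under pics/ and viewed, at most 10 in all, crops included, and the job is handed in when it is done.

```bash
mkdir -p pics; cat > h.py <<'E'
import numpy as np, cv2
from station import arm, imaging, finish_job
from scipy.spatial.transform import Rotation as Ro
def snap(c,f=None):
    im=imaging.snapshot(c)
    if f: cv2.imwrite('pics/'+f,im)
    return im
def ray(c,p):
    i=imaging.camera_info(c);K=np.array([[i['fx'],0,i['cx']],[0,i['fy'],i['cy']],[0,0,1]])
    u=cv2.undistortPoints(np.array([[p]],float),K,np.array(i['dist_coeffs']))[0,0]
    R=np.array(i['R']);t=np.array(i['t']);d=R.T@np.r_[u,1];return -R.T@t,d/np.linalg.norm(d)
def atz(c,p,z):
    o,d=ray(c,p);return o+d*(z-o[2])/d[2]
def tri(c1,p1,c2,p2):
    o1,d1=ray(c1,p1);o2,d2=ray(c2,p2)
    s=np.linalg.lstsq(np.c_[d1,-d2],o2-o1,rcond=None)[0]
    a=o1+s[0]*d1;b=o2+s[1]*d2;return (a+b)/2,np.linalg.norm(a-b)
def proj(c,X):
    i=imaging.camera_info(c);K=np.array([[i['fx'],0,i['cx']],[0,i['fy'],i['cy']],[0,0,1]])
    return cv2.projectPoints(np.array(X,float).reshape(-1,1,3),cv2.Rodrigues(np.array(i['R']))[0],np.array(i['t']),K,np.array(i['dist_coeffs']))[0][:,0]
E
python3 - <<'E'
from h import *
np.set_printoptions(precision=4,suppress=True)
for c in ['scene','top']:
    snap(c,c+'0.png');i=imaging.camera_info(c);print(c,-np.array(i['R']).T@i['t'],np.array(i['R'])[2])
M={}
for n in ['cabinet','door_hinge','door_handle','tray','white_remote','mug']:
    for c in ['scene','top']:
        r=imaging.mark_of(c,n);M[c,n]=r[0]['point'] if r else None
        print(c,n,[(np.round(q['point'],1),round(q['confidence'],2)) for q in r[:2]])
    if M['scene',n] is not None and M['top',n] is not None: print(n,tri('scene',M['scene',n],'top',M['top',n]))
print(arm.get_time(),arm.get_eef_rot(),arm.get_joint_positions())
E
```

```text
scene [ 1.3331 -0.5846  0.9044] [-0.6187  0.4412 -0.6501]
top [ 0.4097 -0.0258  1.4245] [ 0.1486  0.0027 -0.9889]
scene cabinet []
top cabinet [(array([234.9, 215.8]), 0.59)]
scene door_hinge []
top door_hinge [(array([157.5, 212.9]), 0.56)]
scene door_handle [(array([380.1, 209.2]), 0.76), (array([459.7, 168.4]), 0.44)]
top door_handle [(array([280.9, 217. ]), 0.58)]
door_handle (array([0.6466, 0.0519, 0.2   ]), np.float64(0.010112419603413202))
scene tray [(array([218.3, 288.2]), 0.71)]
top tray [(array([413.7, 315.4]), 0.79), (array([235.5, 215. ]), 0.17)]
tray (array([ 0.459 , -0.252 , -0.0031]), np.float64(0.004940823082006418))
scene white_remote [(array([190.2, 293.6]), 0.86)]
top white_remote [(array([441.6, 330.8]), 0.86)]
white_remote (array([ 0.4268, -0.3139, -0.0099]), np.float64(0.003527964207750275))
scene mug [(array([316.3, 360.2]), 0.62)]
top mug [(array([387.4, 190.6]), 0.62)]
mug (array([ 0.7532, -0.1885, -0.0116]), np.float64(0.0015367395542932006))
0.7 [ 0.9892  0.1464  0.     -0.    ] [ 1.2505  0.6149 -0.0126  1.4234  0.0081  1.1034 -0.0404]
```

View pics/scene0.png

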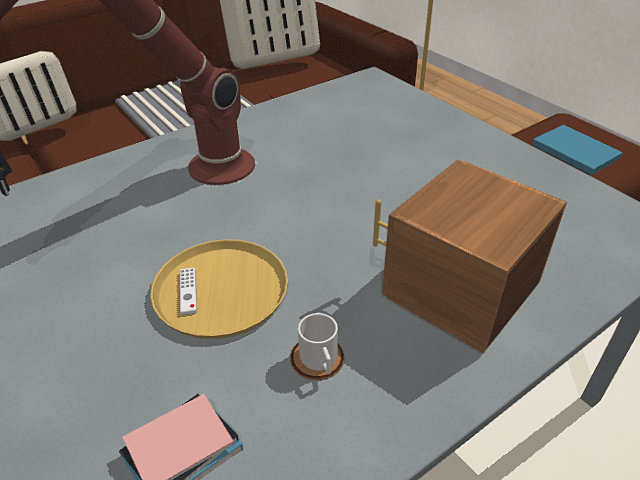

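View pics/top0.png

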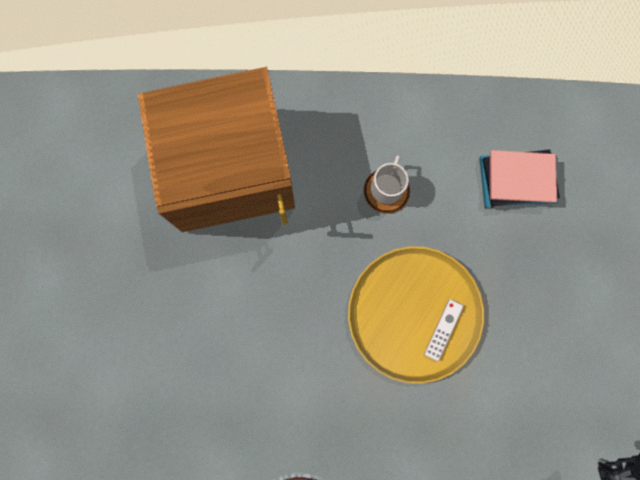

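```bash
python3 - <<'E'
from h import *
np.set_printoptions(precision=4,suppress=True)
print(atz('top',[157.5,212.9],.208),atz('top',[280.9,217],.208),atz('top',[234.9,215.8],0))
r=imaging.trace('top','cabinet')
for q in r[:2]:
    m=q['mask'].astype(np.uint8);print(q['confidence'],q['box'],m.sum())
    c=max(cv2.findContours(m,0,2)[0],key=cv2.contourArea);print(cv2.boxPoints(cv2.minAreaRect(c)))
    print(cv2.approxPolyDP(c,4,True)[:,0].tolist())
for n in ['door_handle','door']:
  for c in ['top','scene']:
    for q in imaging.trace(c,n)[:2]: print(n,c,q['confidence'],q['box'])
E
```

```text
[0.6456 0.2955 0.208 ] [0.642  0.0473 0.208 ] [0.6824 0.1672 0.    ]
0.68 [421.4, 298.6, 461.9, 360.4] 1028
[[422.7519 353.8175]
 [448.7847 298.0329]
 [464.6059 305.4161]
 [438.5731 361.2008]]
[[453, 300], [447, 302], [425, 352], [436, 360], [462, 307]]
door_handle top 0.92 [156.7, 180.6, 295.7, 233.1]
door_handle scene 0.61 [373.2, 159.4, 462.4, 294.6]
door top 0.92 [156.8, 177.8, 292.9, 230.3]
door scene 0.92 [372.5, 159.9, 462.8, 293.7]
```

The scene view shows the handle at about (378,222), the cabinet roof corners at about (390,215), (460,161), (566,204) and (509,270), the tray at (220,287) and the mug at (317,343). In the top view the handle is at about (282,207), with the hinge side at image left. I'll zoom in to read the corners exactly.

```bash
python3 - <<'E'
import cv2,numpy as np
a=cv2.imread('pics/top0.png')[55:245,130:330];b=cv2.imread('pics/scene0.png')[150:340,368:568]
z=lambda i:cv2.resize(i,(800,760),interpolation=cv2.INTER_CUBIC)
cv2.imwrite('pics/z.png',cv2.resize(np.hstack([z(a),z(b)]),(800,380),interpolation=cv2.INTER_AREA))
E
```

```text
(no output)
```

View pics/z.png

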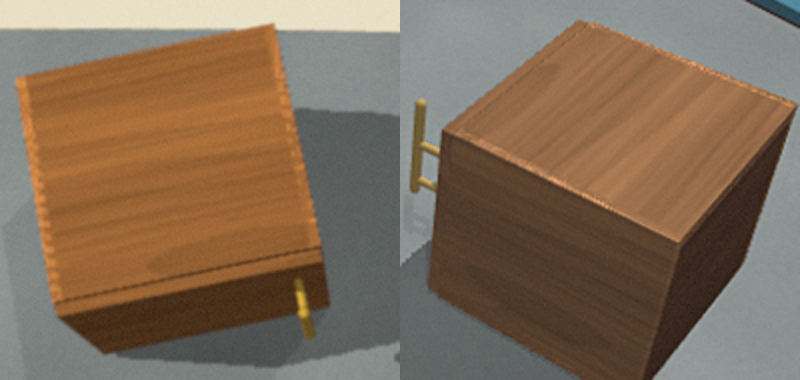

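The zoom gives corners in both views: top-view roof back at (138.5,93.5) and (267,67), front seam at (158,206.5) and (289.5,178.5), and handle ends at (279,196) and (284.5,223). I'll fit the cabinet pose to these.

```bash
python3 - <<'E'
from h import *
from scipy.optimize import least_squares
np.set_printoptions(precision=4,suppress=True)
hx,hy=-.059,-.105
P={'top':[((.24,.135,.24),(138.5,93.5)),((.24,-.135,.24),(267,67)),((0,-.135,.24),(289.5,178.5)),((0,.135,.24),(158,206.5)),((-.014,-.135,.238),(291,185)),((-.014,.135,.238),(158.5,213)),((hx,hy,.236),(279,196)),((hx,hy,.112),(284.5,223))],
'scene':[((.24,-.135,.24),(508,271)),((.24,.135,.24),(566.5,202)),((-.014,-.135,.238),(389.5,215)),((-.014,.135,.238),(460,160)),((hx,hy,.236),(378,200.5)),((hx,hy,.112),(375,245))]}
# note: scene corners assigned below after check
def W(p,q): 
    R=Ro.from_euler('z',p[2]).as_matrix();return (R@np.array(q).T).T+[p[0],p[1],p[3]]
def f(p): return np.concatenate([(proj(c,W(p,[a for a,_ in v]))-[b for _,b in v]).ravel() for c,v in P.items()])
r=least_squares(f,[.67,.16,0,0],loss='soft_l1');print(r.x,r.cost);print(f(r.x).reshape(-1,2))
np.save('cab.npy',r.x)
for n,q in [('hinge',(-.007,.135,.208)),('handle',(hx,hy,.208))]: print(n,W(r.x,q))
# tray
for c in ['top','scene']:
  for n,z in [('tray',.024),('white_remote',.018),('mug',.09)]:
    q=imaging.trace(c,n)[0];m=q['mask'].astype(np.uint8);k=max(cv2.findContours(m,0,2)[0],key=cv2.contourArea)
    e=cv2.minAreaRect(k) if n=='white_remote' else cv2.fitEllipse(cv2.convexHull(k));print(c,n,q['confidence'],e,atz(c,e[0],z))
    if n=='white_remote': print([atz(c,p,z)[:2] for p in cv2.boxPoints(e)])
E
```

```text
[ 0.6857  0.1626  0.2267 -0.0072] 25.32492089289722
[[-0.9936 -0.0529]
 [-0.4056 -0.4757]
 [ 0.1087 -0.7276]
 [-2.6354 -0.9182]
 [ 0.0544 -0.2028]
 [-1.7454 -0.3934]
 [ 1.6084 14.0433]
 [-0.7299 -1.4397]
 [-2.9972  0.418 ]
 [-1.0707  0.0422]
 [-1.8402  0.1289]
 [-2.6815 -0.3825]
 [ 0.3372 -0.0617]
 [ 0.185   1.0051]]
hinge [0.6486 0.2926 0.2008]
handle [0.6519 0.047  0.2008]
top tray 0.56 ((415.66473388671875, 314.355712890625), (134.8386993408203, 136.644287109375), 141.68177795410156) [ 0.4616 -0.25    0.024 ]
top white_remote 0.59 ((443.2596130371094, 330.0115966796875), (17.275800704956055, 61.541683197021484), 23.80594253540039) [ 0.4276 -0.3137  0.018 ]
[array([ 0.3719, -0.2677]), array([ 0.499 , -0.3243]), array([ 0.4838, -0.3605]), array([ 0.3568, -0.3035])]
top mug 0.65 ((389.7913818359375, 180.18942260742188), (34.892452239990234, 49.5697021484375), 24.404815673828125) [ 0.7522 -0.1828  0.09  ]
scene tray 0.92 ((219.08309936523438, 288.3168640136719), (98.46885681152344, 137.8560028076172), 78.77420043945312) [ 0.4851 -0.2627  0.024 ]
scene white_remote 0.89 ((187.5, 290.5), (47.0, 17.0), 90.0) [ 0.443  -0.3214  0.018 ]
[array([ 0.3598, -0.3035]), array([ 0.3839, -0.271 ]), array([ 0.5189, -0.3378]), array([ 0.497 , -0.3676])]
scene mug 0.59 ((318.8819885253906, 341.8527526855469), (45.15003967285156, 61.54071044921875), 174.0650634765625) [ 0.7861 -0.2031  0.09  ]
```

```bash
cat >> h.py <<'E'
cx,cy,yaw=.6857,.1626,.2267
def Rz(a): return Ro.from_euler('z',a).as_matrix()
H=np.r_[(Rz(yaw)@[-.007,.135,0])[:2]+[cx,cy],0]
def dpt(th,p): return H+Rz(yaw-th)@np.array(p,float)   # p in hinge frame, z above table
def down(psi): return Ro.from_matrix(Rz(psi)@np.diag([1,-1,-1.])).as_quat()
def cradR(th,sgn=1):
    "tool rotation: z into bed, y across the slope"
    D=Rz(yaw-th);n=np.array([np.sin(.6109),0,np.cos(.6109)]);z=-n;y=sgn*np.array([np.cos(.6109),0,-np.sin(.6109)])
    return Ro.from_matrix(D@np.c_[np.cross(y,z),y,z]).as_quat()
E
python3 - <<'E'
from h import *
np.set_printoptions(precision=2,suppress=True)
for off in [0,np.pi]:
  print('door',off)
  for th in [0,.4,.8,1.2,1.4,1.6]:
    print(th,dpt(th,[-.052,-.24,.189]),arm.ik(dpt(th,[-.052,-.24,.189]),down(yaw-th+off)))
n=np.array([.5736,0,.8192])
for s in [1,-1]:
  print('crad',s)
  for th in [1.3,1.4,1.5,1.6,1.7]:
    for h in [-.007,.1]:
      p=dpt(th,np.array([.072,-.149,.155])+h*n);print(th,h,p,arm.ik(p,cradR(th,s)))
for ps in [-.42,-.42+np.pi,-.42+np.pi/2,-.42-np.pi/2]: print('place',ps,arm.ik([.47,-.233,.03],down(ps)))
E
```

```text
door 0
0 [0.65 0.05 0.19] [-0.01  0.66 -0.17  1.46  0.12  1.03 -1.55]
0.4 [0.56 0.07 0.19] [-0.05  0.52 -0.16  1.74  0.1   0.88 -2.  ]
0.8 [0.47 0.12 0.19] [-0.17  0.43 -0.17  1.93  0.1   0.79 -2.54]
1.2 [0.42 0.2  0.19] [-1.12  0.54  0.94  2.01 -0.57  0.88 -2.41]
1.4 [0.41 0.25 0.19] [ 0.13  0.65 -1.15  1.95  0.7   1.02  2.2 ]
1.6 [0.4  0.3  0.19] [ 0.03  0.69 -1.15  1.88  0.72  1.06  1.92]
door 3.141592653589793
0 [0.65 0.05 0.19] [ 0.34  0.8  -0.86  1.45  0.62  1.18  1.19]
0.4 [0.56 0.07 0.19] [ 0.33  0.63 -0.78  1.73  0.52  1.    0.75]
0.8 [0.47 0.12 0.19] [ 0.36  0.6  -1.01  1.91  0.62  0.97  0.06]
1.2 [0.42 0.2  0.19] [ 0.19  0.57 -1.02  1.97  0.61  0.94 -0.54]
1.4 [0.41 0.25 0.19] [ 0.13  0.65 -1.14  1.95  0.7   1.02 -0.94]
1.6 [0.4  0.3  0.19] [ 0.07  0.76 -1.28  1.88  0.81  1.15 -1.32]
crad 1
1.3 -0.007 [0.55 0.16 0.15] [ 0.19  0.77 -0.42  1.61 -0.33  1.06 -1.02]
1.3 0.1 [0.58 0.11 0.24] [ 0.22  0.7  -0.34  1.43 -0.34  1.32 -1.01]
1.4 -0.007 [0.54 0.17 0.15] [ 0.2   0.74 -0.42  1.69 -0.39  0.96 -1.06]
1.4 0.1 [0.56 0.12 0.24] [ 0.24  0.65 -0.34  1.54 -0.39  1.22 -1.05]
1.5 -
[... 693 characters left out ...]
9  1.19  1.54]
1.5 -0.007 [0.53 0.18 0.15] [ 0.55  0.96 -1.15  1.77  0.32  0.84  1.31]
1.5 0.1 [0.54 0.13 0.24] [ 0.64  0.84 -1.15  1.63  0.16  1.07  1.47]
1.6 -0.007 [0.52 0.2  0.15] [ 0.48  0.83 -0.95  1.84  0.06  0.68  1.46]
1.6 0.1 [0.53 0.14 0.24] [ 0.65  0.77 -1.11  1.72  0.08  0.94  1.43]
1.7 -0.007 [0.51 0.21 0.15] [ 0.46  0.79 -0.94  1.91  0.02  0.57  1.38]
1.7 0.1 [0.51 0.15 0.24] [ 0.67  0.74 -1.13  1.81  0.07  0.83  1.34]
place -0.42 [ 0.35  0.72  0.1   1.97 -0.15  0.46 -1.42]
place 2.721592653589793 [ 0.73  0.76 -0.48  1.96  0.64  0.57  0.96]
place 1.1507963267948966 [ 0.54  0.72 -0.18  1.97  0.27  0.47 -0.26]
place -1.9907963267948965 [ 0.12  0.77  0.46  1.98 -0.65  0.54 -2.52]
```

```bash
python3 - <<'E'
from h import *
np.set_printoptions(precision=3,suppress=True)
arm.move_gripper(0.75)
g=dpt(0,[-.052,-.24,0]);g[:2]=[.649,.048]
q=down(yaw+np.pi)
arm.movep(g+[0,0,.31],q)
arm.line_to(g+[0,0,.195],.15)
print(arm.get_ft_force())
arm.move_gripper(0,60)
print(arm.get_opening(),arm.get_finger_force(),arm.get_ft_force(),arm.get_time(),arm.get_tool_pos())
snap('top','g.png')
E
```

```text
[-0.307  0.681  0.533]
0.1213156769795507 58.3829927444458 [ 0.76  -7.241  4.447] 5.925 [0.651 0.042 0.196]
```

```bash
echo "H=H+[-.001,-.006,0]" >> h.py; python3 - <<'E'
from h import *
np.set_printoptions(precision=3,suppress=True)
for th in np.arange(.1,1.56,.1):
    p=dpt(th,[-.052,-.24,.196])
    try: arm.line_to(p,.12,down(yaw+np.pi-th))
    except arm.MotionError as e: print(th,e);break
    print(round(th,2),arm.get_tool_pos()-p,arm.get_ft_force(),arm.get_opening())
    if np.linalg.norm(arm.get_ft_force())>45: break
print(arm.get_time());snap('top','o.png')
E
```

```text
0.1 [-0.001  0.002  0.   ] [-2.809  4.429 -0.094] 0.11950218891358899
0.2 [-0.001  0.002  0.   ] [-2.122  5.564 -1.279] 0.12538209641253517
0.3 [-0.     0.002  0.   ] [-1.025  5.053 -2.623] 0.1280389074710694
0.4 [0.    0.003 0.   ] [-0.273  5.115 -3.155] 0.12205261007186907
0.5 [0.    0.003 0.   ] [ 0.471  6.716 -4.651] 0.12337550054729472
0.6 [0.001 0.003 0.   ] [ 1.335  6.703 -4.715] 0.12031853371314348
0.7 [0.001 0.003 0.   ] [ 1.116  6.857 -5.994] 0.11777527432070209
0.8 [0.001 0.003 0.   ] [ 1.969  7.129 -7.425] 0.12415980039910396
0.9 [0.002 0.003 0.   ] [ 1.801  5.775 -6.224] 0.12091237272223183
1.0 [0.002 0.002 0.   ] [ 2.529  5.281 -7.485] 0.11892513750167362
1.1 [0.002 0.002 0.   ] [ 2.922  6.45  -8.104] 0.12353009956634092
1.2 [0.002 0.002 0.   ] [ 3.181  5.022 -7.019] 0.12296395214536285
1.3 [0.002 0.002 0.   ] [ 2.831  4.988 -7.406] 0.12186032523727512
1.4 [0.002 0.002 0.   ] [ 3.935  4.285 -6.874] 0.1218095234544014
1.5 [0.002 0.002 0.   ] [ 3.8    4.05  -6.737] 0.12182029053267879
11.3417
```

View pics/o.png

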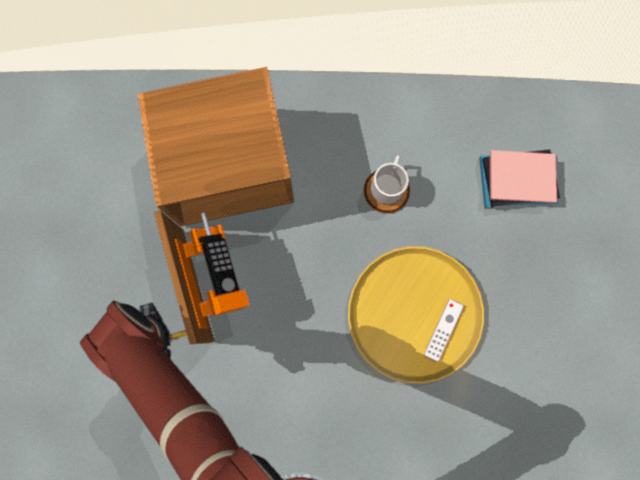

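Door is at about 1.5 rad. The remote shows in its orange cradle, roughly at (219,262) in the top view. I'll release the handle, retreat and measure the cradle.

```bash
python3 - <<'E'
from h import *
np.set_printoptions(precision=4,suppress=True)
arm.move_gripper(0.5);p=np.array(arm.get_tool_pos());print(p)
arm.line_to(p+[0,0,.12],.2)
arm.movep([.45,-.05,.33],down(yaw+np.pi-1.5))
M={}
for c in ['top','scene']: snap(c,c+'1.png')
for n in ['remote','cradle','spring_stop','hood','door_hinge','door_handle']:
    for c in ['scene','top']:
        r=imaging.mark_of(c,n);M[c,n]=r[0]['point'] if r else None
        print(c,n,[(np.round(q['point'],1),round(q['confidence'],2)) for q in r[:2]])
    if M['scene',n] is not None and M['top',n] is not None: print(n,*tri('scene',M['scene',n],'top',M['top',n]))
for n,p in [('cradle',[.072,-.145,.155]),('handle',[-.052,-.24,.208]),('hinge',[0,0,.208])]:print(n,dpt(1.5,p),proj('top',dpt(1.5,p)),proj('scene',dpt(1.5,p)))
a=cv2.imread('pics/top1.png')[200:350,140:270];b=cv2.imread('pics/scene1.png')[150:300,270:400]
cv2.imwrite('pics/z2.png',np.hstack([cv2.resize(i,None,fx=3,fy=3,interpolation=cv2.INTER_CUBIC) for i in(a,b)]))
print(arm.get_time())
E
```

```text
[0.4029 0.2657 0.1962]
scene remote [(array([385.9, 185.4]), 0.83)]
top remote [(array([217.4, 272. ]), 0.93)]
remote [0.535  0.1779 0.1476] 0.00202016383571391
scene cradle [(array([386.3, 181. ]), 0.64)]
top cradle []
scene spring_stop [(array([412.1, 190.4]), 0.44)]
top spring_stop [(array([209.4, 239.4]), 0.49)]
spring_stop [0.6015 0.1965 0.1624] 0.0015522020998141824
scene hood [(array([367.7, 172.8]), 0.59)]
top hood [(array([228.1, 295.7]), 0.86)]
hood [0.4878 0.1543 0.1672] 0.006011020949144101
scene door_hinge []
top door_hinge [(array([158.3, 214.2]), 0.56)]
scene door_handle [(array([382.1, 129. ]), 0.97)]
top door_handle [(array([165.7, 336.3]), 0.69)]
door_handle [0.4035 0.2685 0.2099] 0.007641164171733842
cradle [0.53   0.1752 0.155 ] [[218.424  274.3755]] [[384.2984 182.1989]]
handle [0.4028 0.2659 0.208 ] [[165.6335 335.4752]] [[379.6384 130.0964]]
hinge [0.6475 0.2866 0.208 ] [[161.9251 212.0349]] [[456.3867 169.837 ]]
14.4667
```

View pics/z2.png

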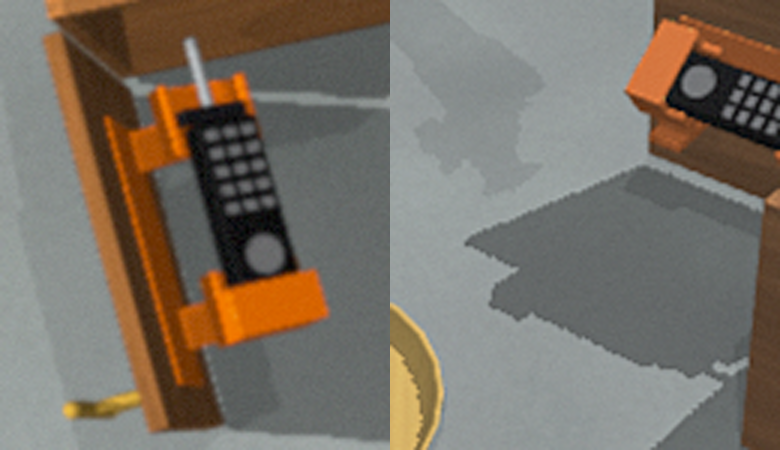

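```bash
python3 - <<'E'
from h import *
np.set_printoptions(precision=1,suppress=True)
n=np.array([.5736,0,.8192]);s=np.array([.8192,0,-.5736]);c0=np.array([.072,-.145,.155])
A=cv2.imread('pics/z2.png')
for th in [1.5]:
  F=lambda p:np.r_[(proj('top',dpt(th,p))[0]-[140,200])*3,(proj('scene',dpt(th,p))[0]-[270,150])*3]
  for k,p in {'door free outer':[-.007,-.27,.238],'free inner':[.007,-.27,.238]}.items(): print(k,F(p))
  for u in [-.07,0,.046]:
    for v in [-.024,.024]: 
        f=F(c0+n*.024+s*v+[0,-u,0]);print('rem',u,v,f)
        cv2.circle(A,(int(f[0]),int(f[1])),3,(255,255,0),-1)
        if f[2]<390: cv2.circle(A,(int(f[2])+390,int(f[3])),3,(255,255,0),-1)
cv2.imwrite('pics/z3.png',A)
E
```

```text
door free outer [145.3 433.5 271.  -80.8]
free inner [166.5 427.6 261.5 -74.1]
rem -0.07 -0.024 [193.1 120.6 427.6  87.4]
rem -0.07 0.024 [255.3 111.2 398.4 141. ]
rem 0 -0.024 [219.1 220.6 349.5  57.8]
rem 0 0.024 [281.2 209.  320.6 109.9]
rem 0.046 -0.024 [236.5 287.2 300.3  39.1]
rem 0.046 0.024 [298.6 274.1 271.6  90.3]
```

View pics/z3.png

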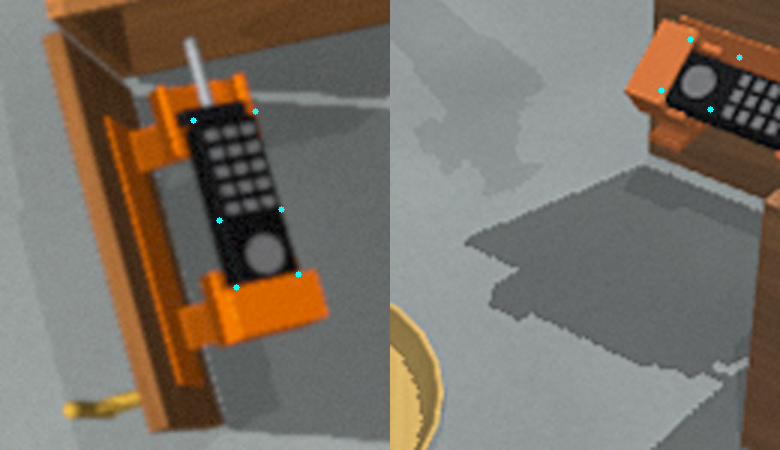

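The predictions from handle contact agree with the images to within the cameras' own bias: they also put the table objects about 7 mm low and about 5 mm toward +y. I'll trust the contact-based model and make the approach.

```bash
cat >> h.py <<'E'
H=H+[.0015,.0025,0]
TH=1.5
n=np.array([.5736,0,.8192]);s=np.array([.8192,0,-.5736]);c0=np.array([.072,-.145,.155])
def bed(u,v,h): return dpt(TH,c0+n*h+s*v+[0,-u,0])
D=Rz(yaw-TH); axes=np.c_[D@[0,-1,0],D@s,D@n]   # u,v,h in world
def rep(m=''): print(m,'uvh F',np.round(axes.T@np.array(arm.get_ft_force()),1),'pos',np.round(axes.T@(np.array(arm.get_tool_pos())-bed(0,0,0))*1e3,1),'op',round(arm.get_opening(),3),'ff',round(arm.get_finger_force(),1),'t',round(arm.get_time(),2))
E
python3 - <<'E'
from h import *
arm.move_gripper(0.8)
arm.movep(bed(.004,0,.13),cradR(TH,1)); rep('pre')
arm.line_to(bed(.004,0,.05),.15); rep()
arm.line_to(bed(.004,0,.02),.08); rep()
arm.line_to(bed(.004,0,-.009),.05); rep('in')
snap('top','in.png');snap('scene','in_s.png')
a=cv2.imread('pics/in.png')[200:350,140:270];b=cv2.imread('pics/in_s.png')[100:250,310:440]
cv2.imwrite('pics/z4.png',np.hstack([cv2.resize(i,None,fx=3,fy=3,interpolation=cv2.INTER_CUBIC) for i in(a,b)]))
E
```

```text
pre uvh F [-0.5 -0.1  1.2] pos [4.100e+00 1.000e-01 1.303e+02] op 0.799 ff 0.0 t 16.01
 uvh F [-0.  -0.3 -0. ] pos [ 3.4  0.3 51.1] op 0.802 ff 0.0 t 16.69
 uvh F [-0.4  0.3 -0.3] pos [ 3.7  0.1 20.3] op 0.8 ff 0.0 t 17.22
in uvh F [-0.3  0.  -0.4] pos [ 3.9  0.1 -9. ] op 0.803 ff 0.0 t 17.95
```

View pics/z4.png

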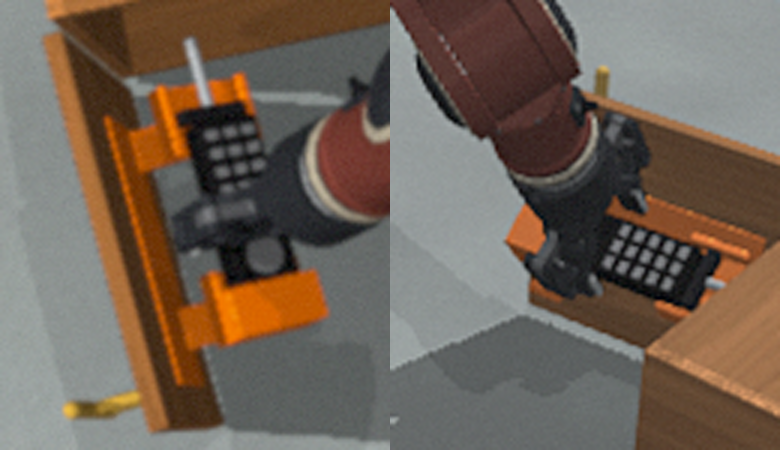

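The fingers straddle the remote in the gap with no contact force; the pads are near (235,215) in the left half of the crop. Next I'll close gently and check the side force.

```bash
python3 - <<'E'
from h import *
arm.move_gripper(0,25); rep('closed'); arm.pause(.2); rep()
F=axes.T@np.array(arm.get_ft_force())
E
```

```text
closed uvh F [-0.2  1.7  2.8] pos [ 3.6  0.8 -8.4] op 0.562 ff 26.2 t 18.36
 uvh F [0.  2.1 3.5] pos [ 3.7  0.8 -8.4] op 0.556 ff 26.3 t 18.56
```

```bash
python3 - <<'E'
from h import *
arm.move_gripper(0,50); rep('grip')
p0=np.array(arm.get_tool_pos());u=axes[:,0];v=axes[:,1];h=axes[:,2]
b=bed(.004,.001,-.0085)
for d in (.01,.02,.027,.031):
    arm.line_to(b-u*d,.06); rep(d)
E
```

```text
grip uvh F [1.  2.4 5.7] pos [ 3.7  0.7 -8.4] op 0.552 ff 51.1 t 18.77
0.01 uvh F [3.1 0.2 6.1] pos [-5.1  0.7 -8.4] op 0.557 ff 51.4 t 19.09
0.02 uvh F [ 4.8 -0.8  6.5] pos [-14.2   0.6  -8.5] op 0.553 ff 51.5 t 19.41
0.027 uvh F [6.3 0.3 7.2] pos [-20.3   0.5  -8.6] op 0.554 ff 51.7 t 19.68
0.031 uvh F [ 7.9 -0.3  8.9] pos [-23.4   0.5  -8.6] op 0.555 ff 51.7 t 19.93
```

```bash
python3 - <<'E'
from h import *
u=axes[:,0];h=axes[:,2];b=bed(.004,.001,-.0085)
arm.line_to(b-u*.031+h*.0012,.03); rep('up')
for d in (.0335,.0345):
    arm.line_to(b-u*d+h*.0012,.03); rep(d)
snap('top','sl.png');snap('scene','sl_s.png')
a=cv2.imread('pics/sl.png')[200:350,140:270];b=cv2.imread('pics/sl_s.png')[100:250,310:440]
cv2.imwrite('pics/z5.png',np.hstack([cv2.resize(i,None,fx=3,fy=3,interpolation=cv2.INTER_CUBIC) for i in(a,b)]))
E
```

```text
up uvh F [5.8 1.3 3.6] pos [-23.4   0.5  -8.5] op 0.555 ff 52.1 t 20.18
0.0335 uvh F [ 7.7 -0.6  4.7] pos [-25.4   0.4  -8.5] op 0.556 ff 52.2 t 20.43
0.0345 uvh F [8.3 0.5 4.1] pos [-26.    0.4  -8.5] op 0.553 ff 52.3 t 20.68
```

View pics/z5.png

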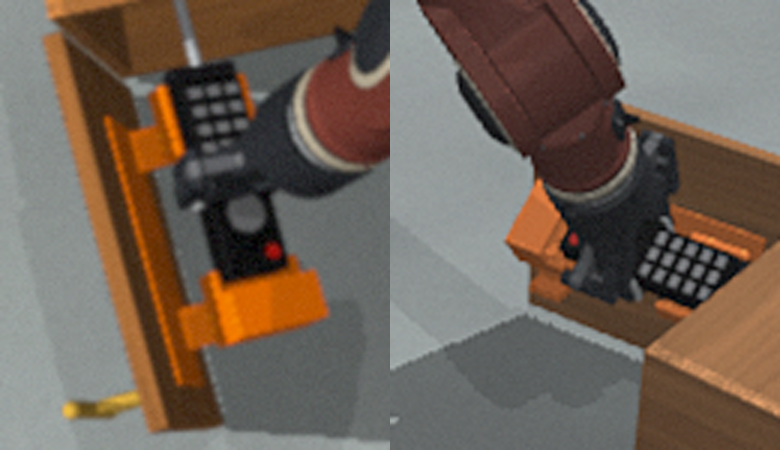

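The red button and the remote's end now show clear of the hood mouth, and the slide measures 29.7 mm. Lifting square to the bed.

```bash
python3 - <<'E'
from h import *
u=axes[:,0];h=axes[:,2];b=bed(.004,.001,-.0085)-u*.0345
for d in (.006,.015,.03,.06,.12):
    arm.line_to(b+h*d,.06 if d<.05 else .15); rep(d)
arm.pause(.3); rep()
# placing: tool +x axis in world vs remote +x (=u)
R=Ro.from_quat(arm.get_eef_rot()).as_matrix();print(np.round(R.T@u,2),np.round(arm.get_joint_positions(),2))
for ps in [-.42,-.42+np.pi,0,-.2,-1.3]: print(ps,arm.ik([.47,-.238,.1],down(ps)))
E
```

```text
0.006 uvh F [ 4.4  0.6 -1. ] pos [-26.7   0.1  -4.6] op 0.557 ff 52.1 t 21.02
0.015 uvh F [ 4.6  0.9 -1. ] pos [-28.7   0.3   5.6] op 0.554 ff 52.0 t 21.32
0.03 uvh F [0.  0.8 0. ] pos [-32.3   0.9  22.6] op 0.559 ff 52.2 t 21.73
0.06 uvh F [ 0.   1.1 -1. ] pos [-31.1   1.   51.8] op 0.555 ff 52.2 t 22.07
0.12 uvh F [-0.   0.3 -1.6] pos [-29.9   0.6 110.2] op 0.55 ff 52.2 t 22.62
 uvh F [ 0.1 -0.2 -0.9] pos [-30.1   0.8 110.6] op 0.553 ff 52.2 t 22.93
[-1. -0.  0.] [ 0.19  0.64 -0.27  1.53 -0.46  1.2  -1.1 ]
-0.42 [ 0.30815561  0.60704909  0.18030967  1.92758661 -0.17649236  0.62198768
 -1.39007905]
2.721592653589793 [ 0.84398345  0.68410163 -0.65169816  1.91070364  0.59765105  0.74941252
  0.99852563]
0 [ 0.36891925  0.6022291   0.08803864  1.92565406 -0.08615815  0.61727267
 -1.05894972]
-0.2 [ 0.33921731  0.60417001  0.13304164  1.92660048 -0.13024537  0.61897935
 -1.21559776]
-1.3 [ 0.2031092   0.62372485  0.34263664  1.9308824  -0.33382668  0.64209792
 -2.11494407]
```

The remote is held clear. The TCP sits about 8 mm below its underside, so I'll lower it over the tray with contact detection.

```bash
python3 - <<'E'
from h import *
np.set_printoptions(precision=4,suppress=True)
ps=-.42;q=down(ps)
T=np.array([.469,-.239,0])-.004*np.array([np.cos(ps),np.sin(ps),0])
arm.movep(T+[0,0,.17],q)
arm.line_to(T+[0,0,.04],.12); arm.move_gripper(0,25);arm.pause(.2)
F0=np.array(arm.get_ft_force());print(arm.get_tool_pos(),F0,arm.get_opening(),arm.get_time())
z=.02
arm.line_to(T+[0,0,z],.06)
while z>-.006:
    z-=.0015;arm.line_to(T+[0,0,z],.03)
    F=np.array(arm.get_ft_force())-F0;print(round(z,4),arm.get_tool_pos()[2],F)
    if F[2]>2.5: break
snap('scene','pl.png');snap('top','pl_t.png')
a=cv2.imread('pics/pl.png')[220:345,140:300];b=cv2.imread('pics/pl_t.png')[235:395,340:500]
cv2.imwrite('pics/z6.png',np.hstack([cv2.resize(a,(640,500)),cv2.resize(b,(500,500))])[:, :].copy() if 0 else np.vstack([cv2.resize(a,(560,437)) ,]))
cv2.imwrite('pics/z6b.png',cv2.resize(b,(480,480)))
print(arm.get_time())
E
```

```text
[ 0.4654 -0.2374  0.0402] [-0.3052  0.765  -0.7898] 0.5560353697611017 25.9833
0.0185 0.01861130981843591 [ 0.3084 -0.2472  0.1601]
0.017 0.01702202259287278 [ 0.79   -1.0815 -0.0313]
0.0155 0.015423007735503959 [ 0.3387 -0.4752 -0.1119]
0.014 0.013857468009985066 [ 0.709  -1.2719  0.0536]
0.0125 0.012380266655835196 [-0.2499 -0.6367 -0.9139]
0.011 0.01089424945650853 [ 0.2682 -0.8504  0.1095]
0.0095 0.009413740051189251 [ 0.1982 -0.9746 -0.2857]
0.008 0.00789897947649849 [-0.5926 -0.912  -1.312 ]
0.0065 0.006403092788263714 [ 0.958  -0.972  -0.1495]
0.005 0.004892119099288612 [ 0.6712 -1.5463 -0.4249]
0.0035 0.003383945901677392 [-0.561  -1.1715 -0.472 ]
0.002 0.0018796978918258662 [ 0.1387 -0.7076 -0.7539]
0.0005 0.0015924989197547632 [-0.2837  0.7178  8.309 ]
29.8167
```

View pics/z6.png

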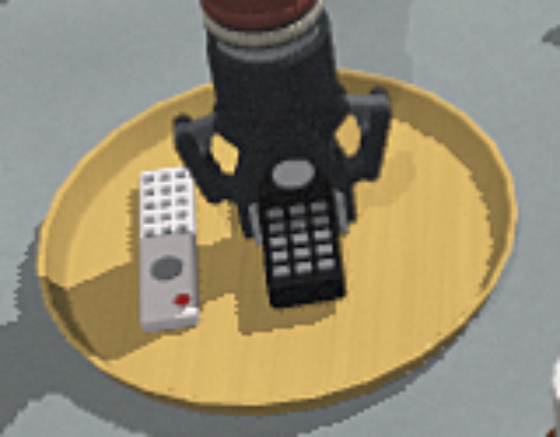

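The remote sits level beside the white one and the fingertips have just touched the floor. I'll ease off the press, then open in small steps.

```bash
python3 - <<'E'
from h import *
np.set_printoptions(precision=4,suppress=True)
p=np.array(arm.get_tool_pos());arm.line_to([p[0],p[1],.0018],.02)
arm.move_gripper(0,20)
o=arm.get_opening();print(o,arm.get_ft_force())
for k in range(14):
    o2=o-.006+.003*k;arm.move_gripper(o2);ff=arm.get_finger_force();print(round(o2,3),round(arm.get_opening(),3),round(ff,2),np.round(arm.get_ft_force(),1))
    if ff<.05: break
arm.pause(.3)
arm.move_gripper(min(1,o+.18));print(arm.get_ft_force())
arm.line_to([p[0],p[1],.10],.08)
arm.line_to([p[0],p[1],.30],.2)
M={}
for c in ['top','scene']:
    snap(c,c+'2.png')
    for nm in ['remote','tray','white_remote','door_handle','mug']:
        r=imaging.mark_of(c,nm);M[c,nm]=r[0]['point'] if r else None
for nm in ['remote','tray','white_remote','door_handle','mug']:
    if M['top',nm] is not None and M['scene',nm] is not None: print(nm,tri('scene',M['scene',nm],'top',M['top',nm])[0],M['top',nm],M['scene',nm])
a=cv2.imread('pics/scene2.png');cv2.imwrite('pics/end.png',a);print(arm.get_time())
E
```

```text
0.5525577716819342 [ 0.1901  0.181  -0.7219]
0.547 0.555 52.34 [ 0.6 -0.  -1.9]
0.55 0.555 52.34 [ 0.5 -1.6 -1.5]
0.553 0.552 51.7 [ 0.9  0.6 -0.5]
0.556 0.559 35.33 [ 0.7  0.1 -1.5]
0.559 0.561 19.02 [-0.   0.2 -1.7]
0.562 0.565 2.66 [ 0.4  0.9 -0.6]
0.565 0.566 0.0 [-0.3  0.6  0.3]
[-0.4652  0.2122  0.5841]
remote [ 0.4624 -0.2333 -0.0018] [406.7, 314.3] [227.2, 285.2]
tray [ 0.4632 -0.2501 -0.0016] [413.5, 313.8] [220.4, 288.4]
door_handle [0.4003 0.2684 0.2021] [165.7, 337.2] [380.2, 131.4]
mug [ 0.7565 -0.1884  0.0072] [388.2, 187.3] [317.0, 355.5]
35.5167
```

View pics/end.png

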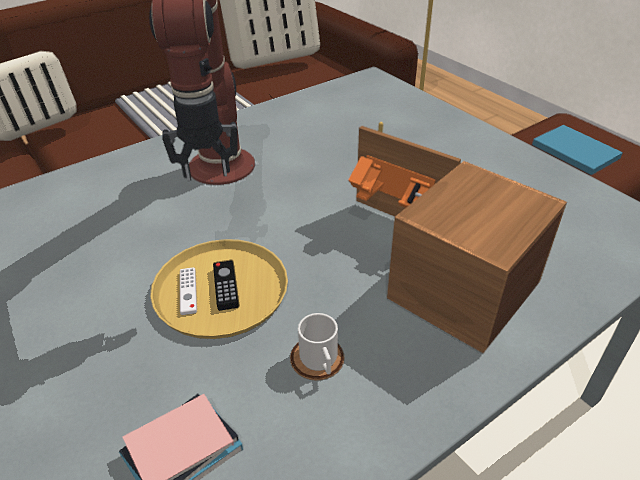

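The black remote lies flat and face up on the tray at about (226,285), beside the white one at (188,291). The door stands open, the mug and tray are where they were, and the arm is clear.

```bash
python3 -c "
from h import *
print(finish_job())"
```

```text
the job is handed in; nothing more can be done
None
```

The job is handed in, with no verdict returned: the door is wide open, the black remote lies flat and face up on the tray beside the white one (fingertips met the floor first, so it may have settled the last few mm on release), and the tray and mug show no visible shift, nor does the white remote.

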